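Seat the grinding cup on its press-to-run base and keep it running

TASK

Lift the lidded grinding cup out of the open steel cup it is nested in, set its cross-shaped stem into the yellow coupling of the grinder base, turned so that the keys drop fully home into the slots, then press it down against the coupling's spring and keep it pressed. Finish while still holding the cup down; do not let go. Leave the open steel cup standing on the desk and do not disturb the mug, bean jar, spoon and pen cup.

Things in the scene. Friction and masses are not known exactly. Their poses are not given: they have to be found in the camera images.
- cup: Lidded steel grinding cup, one rigid piece, 128 mm tall, about 0.3 kg, upright. Origin: centre of the stem's lower end, 9 mm above the desk at the start; z up. Heights: 0-18 mm stem; 18-63 body 60 wide, flat bottom; 63-88 collar 80 wide, resting on the open cup's rim; 88-96 black lid 81 wide; 96-128 red grip bar, 46 long along x, 14 thick along y. It must rise over 65 mm to clear the open cup.
- cup_bar (a point): Middle of the red grip bar, on the cup's axis, 118 mm above the cup's origin, 22 above the lid, 10 below the bar's top; same axes as the cup.
- stem (a point): Centre of the lower end of the cup's white plus-shaped stem (the cup's origin). Two crossed keys 31 mm long, 7 thick, 18 high, one along the cup's x (in line with the red bar), one along its y; the lowest 3.5 mm is a smaller lead-in, 26 by 4 mm. The same after any quarter turn.
- spare: Open steel cup holding the grinding cup, loose on the desk, 72 mm tall, 76 mm across the rim, wall 3 mm, about 0.25 kg. Origin: centre of its underside.
- base: Grinder base, black round housing 120 mm in diameter at the foot, with a flat steel deck 68 mm above the desk; it is fixed to the desk. Origin: centre of its underside; x and y are the directions of the coupling's slots; a small steel panel with a green lamp is on its -x side.
- hub_top (a point): Centre of the yellow drive coupling's top rim, 94 mm above the desk unpressed; sinks with it. The coupling is 43 mm wide and does not turn; two crossed slots 10 mm wide, 35 long, 21 deep, run along this point's x and y. With the stem home the cup's flat bottom rests on this rim and the cup's origin is 18 mm below this point.
- hub (a joint): How far the coupling is pressed down, in m: 0 up, 0.010 at its stop. A spring pushes it up with about 5.4 N at 0 and 14.4 N at the stop (0.9 N per mm), so the cup's own weight of about 3 N does not press it. The grinder runs from 0.006 on.
- mug: Blue mug, 80 mm across, 92 mm tall, loose bystander; origin at its underside.
- beans: Amber glass bean jar with wooden cap, 72 mm across, 120 mm tall, loose bystander; origin at its underside.
- spoon: Spoon with a steel bowl and wooden handle, 160 mm long, lying flat on the desk, loose bystander; origin at its underside.
- pencup: Dark wooden pen cup, 72 mm across, 95 mm tall, 145 mm with its pens, loose bystander; origin at its underside.
Things that resemble listed ones, but are neither listed nor needed, are in the scene too. What is shaped like the base but brown or purple is not meant.

How it is judged:
By the outcome, as a careful person would: the job done as asked, in the order asked, and still so for the second after the job is handed in, while the arm keeps its last pose, push and grip.
It also fails if it takes over 40 s, if anything falls off the work surface, if the arm or the gripper's body presses on something with over 40 N, if the wrist force passes 120 N, or if a joint passes its speed limit or range.

ROBOT

A 7-joint arm with a two-finger parallel gripper is mounted at the origin on the work surface. World frame = base frame: x ahead of the robot, y to its left, z up, the work surface at z = 0. Lengths are in m, angles in rad, forces in N, time in s.
With the tool pointing down it reaches from about 0.4 to 0.85 m from the base axis. Payload 4.5 kg.
Tool frame: the origin (TCP) lies between the finger pads; the fingertips stand 8 mm ahead of it and the grasp point (between the pads) lies 11 mm behind it (manip.finger_overhang is the distance from the TCP to the fingertips, in m); z points along the fingers, y is the line along which they close (so a half turn about z gives the same grasp; the last joint's range is limited). The gripper opens to 88 mm and grips with 3 to 60 N. Pads are 18 mm wide; open, the fingers measure 123 mm over their backs; the gripper's body (75 mm by 187 mm) begins 45 mm behind the grasp point.
Start: joints at [-1.124, 0.689, -0.195, 1.565, 0.157, 0.902, -0.215], TCP at [0.251, 0.573, 0.223] pointing down, gripper open.
Joint ranges: [-3.01, 3.01], [-0.46, 2.08], [-1.47, 1.51], [0.13, 2.56], [-1, 4.14], [0.04, 2.09], [-2.66, 2.66]. Speed limits (rad/s): [2.57, 2.57, 3.14, 3.14, 3.14, 3.14, 3.14].

INTERFACE

Orientations are given as a rotation vector (axis times angle).
In Python, from plant import manip gives the robot as it stands. The module is installed in compiled form; this text tells all that it offers.
- The arm moves only by the tool jog_arm, never from a script. Its argument "commands" is a list of rows, each a list of 5 numbers: the shift along the tool's x, y, z in units of 50 mm (1.0 is 50 mm), then the turn about the tool's z in units of 8 degrees (1.0 is 8 degrees), then the gripper command: -1 is shut, 1 is fully open, values between are in proportion. A call has 1 to 8 rows; each row is the pose to reach, as a shift and turn from the pose commanded when the call began, along the tool's axes at that moment; what a row does not reach only later rows make up. A row lasts 1/10 s, in which the tool goes at most 50 mm and 8.59 degrees, less where a joint would pass 70% of its speed; a pose out of reach is approached as far as the arm can. A call with a gripper value outside its range is refused whole. The fingers move at their own pace and stop on an object; "force" is the grip in N (left out, the last holds). Time passes only in rows, so rows that repeat a pose let the fingers close. It gives the time, the measured TCP pose, the force, the opening and the grip force at its end, in the units of the state.
- manip.get_obs(): the state, without advancing time (a new reading comes with each control period).
- manip.capture(name): name is "side" or "top"; returns a dict with "frame" (420x560x3 uint8, blue, green, red), "range_z" (420x560 float32, m along the optical axis (not along the pixel's ray), 0 where there is no reading), "intrinsics" (3x3 intrinsics, pixels), "camera_from_world" (4x4, takes a point from world to camera coordinates). Camera axes: x right, y down, z forward; pixel columns grow to the right and rows downward; lengths in m; the calibration is good to about 2 mm. A picture is of the moment at which its call begins.
- manip.hand_in(): hands the job in; it is judged then, once.
The state is a dict: "time_s": time; "q": joint angles; "qvel": joint speeds; "joint_efforts": joint torques, N m; "tcp_pos": TCP position; "orientation": TCP orientation; "ft_force": force on the tool from outside, world axes, zero at the start; "ft_torque": the same for the moment, N m; "finger_gap": finger opening in m; "gripper_force": force on a finger pad.
Only numpy, scipy, OpenCV 4.12 (cv2) and the standard library are available. Lean on these libraries where they do the work, as an engineer would, in place of code of your own. Each camera call takes 0.05 s, during which the arm holds its last target. There are 200 camera calls.

## Working session

There is one attempt and no reset: what is moved stays moved. The work goes in short steps, Python scripts to look and compute and a tool call to move; the robot and the scene stay as the last step left them, time stands still between calls to the robot, and variables do not carry over. Pictures are saved under pics/ and viewed, at most 10 in all, crops included, and the job is handed in when it is done.

Besides the shell and the picture viewer there is one more tool, called after "Emit:" as name([rows], argument=value, ...), one row to a line, values as JSON. jog_arm: Moves the arm, as the interface text tells. Its arguments: {"type":"object","properties":{"commands":{"type":"array"},"force":{"type":"number"}},"required":["commands"]}

```bash
mkdir -p pics; cat > h.py <<'E'
import numpy as np, cv2
from plant import manip
def cap(n):
    c=manip.capture(n); return c['frame'],c['range_z'],np.array(c['intrinsics']),np.array(c['camera_from_world'])
def cloud(z,K,T):
    v,u=np.indices(z.shape); p=np.stack([(u-K[0,2])/K[0,0]*z,(v-K[1,2])/K[1,1]*z,z],-1)
    return (p-T[:3,3])@T[:3,:3]
def ray(u,v,h,K,T):
    R=T[:3,:3];o=-R.T@T[:3,3];d=R.T@np.linalg.inv(K)@[u,v,1];return o+d*(h-o[2])/d[2]
E
python3 - <<'E'
from h import *
for n in('top','side'):
    f,z,K,T=cap(n); cv2.imwrite(f'pics/{n}0.png',f); print(n,-T[:3,:3].T@T[:3,3],K[0,0]); np.savez(f'{n}0.npz',f=f,z=z,K=K,T=T)
o=manip.get_obs();print({k:np.round(v,3) for k,v in o.items()})
E
```

```text
top [0.44368379 0.06672537 0.90651249] 410.0381439881302
side [ 0.12825547 -0.45010714  0.84127816] 482.39481791426607
{'time_s': np.float64(0.1), 'q': array([-1.124,  0.69 , -0.195,  1.566,  0.157,  0.902, -0.215]), 'qvel': array([ 0.   , -0.001,  0.001, -0.002, -0.001, -0.   , -0.001]), 'joint_efforts': array([-4.0000e-03, -5.2850e+01, -1.2720e+00, -1.5383e+01, -5.3000e-02,
        2.0000e-03,  0.0000e+00]), 'tcp_pos': array([0.251, 0.572, 0.222]), 'orientation': array([-6.440e-01, -3.075e+00,  3.000e-03]), 'ft_force': array([ 0.868, -0.099, -1.034]), 'ft_torque': array([ 0.007, -0.027,  0.005]), 'gripper_force': np.float64(0.0), 'finger_gap': np.float64(0.088)}
```

View pics/top0.png

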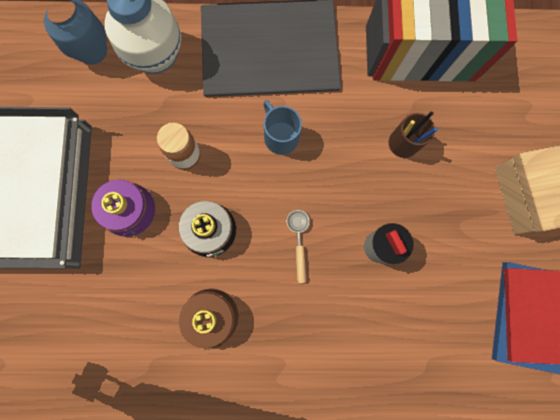

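View pics/side0.png

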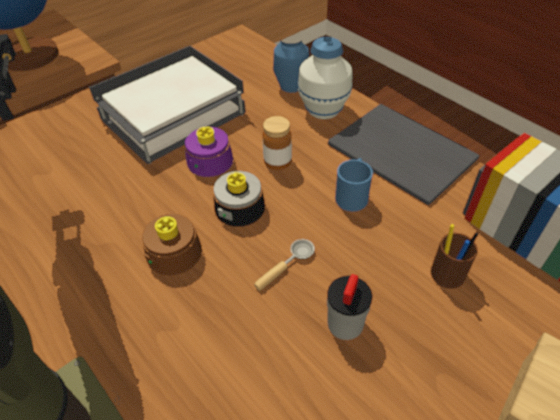

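Three bases are in the top view: purple (115,205), brown (205,320), and black with a steel deck (205,228). The steel-deck one fits the description, since it is neither brown nor purple. The cup is the black lid with a red bar at (397,242). I'll confirm both in one enlarged crop and measure.

```bash
cat > m.py <<'E'
from h import *
def red(n,f,z,K,T,box):
    x0,y0,x1,y1=box; m=np.zeros(f.shape[:2],bool); m[y0:y1,x0:x1]=1
    h=cv2.cvtColor(f,cv2.COLOR_BGR2HSV); P=cloud(z,K,T)
    return m,h,P
def fit(P2):
    r=cv2.minAreaRect((P2*1e4).astype(np.float32)); return np.array(r[0])/1e4,np.array(r[1])/10,r[2]
E
python3 - <<'E'
from m import *
A={}
for n,rb,yb in(('top',(360,215,430,275),(175,200,240,262)),('side',(320,270,385,345),(205,165,275,225))):
    d=np.load(n+'0.npz'); f,z,K,T=[d[k] for k in('f','z','K','T')]; A[n]=f
    m,h,P=red(n,f,z,K,T,rb)
    r=m&((h[...,0]<8)|(h[...,0]>172))&(h[...,1]>150)&(h[...,2]>90)
    q=P[r]; t=q[:,2]>.128; print(n,'red',r.sum(),np.percentile(q[:,2],[5,50,95]).round(4),fit(q[t][:,:2]),q[t].mean(0))
    m,h,P=red(n,f,z,K,T,yb)
    y=m&(h[...,0]>20)&(h[...,0]<35)&(h[...,1]>140)&(h[...,2]>80)
    q=P[y]; t=abs(q[:,2]-.094)<.005; print('yel',y.sum(),np.percentile(q[:,2],[5,50,95]).round(4)); c,R=cv2.minEnclosingCircle((q[t][:,:2]*1e3).astype(np.float32));print(c,R,q[t].mean(0))
    np.savez(n+'m.npz',y=y,r=r)
f=A['top'];g=A['side']
im=np.hstack([cv2.resize(f[195:265,170:240],(390,390),interpolation=2),cv2.resize(f[205:275,355:425],(390,390),interpolation=2)])
cv2.imwrite('pics/crop1.png',im)
E
```

```text
top red 281 [0.1088 0.1368 0.1398] (array([ 0.50780332, -0.17597837]), array([45.40959167, 14.4685791 ]), 25.473400115966797) [ 0.50745146 -0.17498026  0.13707766]
yel 235 [0.0728 0.0927 0.0967]
(543.4786987304688, 199.42922973632812) 21.09622573852539 [0.54255375 0.19889976 0.09419329]
side red 285 [0.1057 0.1349 0.1378] (array([ 0.32485942, -0.30287124]), array([490.91416016,  18.15035706]), 34.71198654174805) [ 0.50433063 -0.17855122  0.13911966]
yel 333 [0.0695 0.087  0.0943]
(543.8841552734375, 200.0271453857422) 22.709346771240234 [0.5431314  0.19817759 0.09220425]
```

View pics/crop1.png

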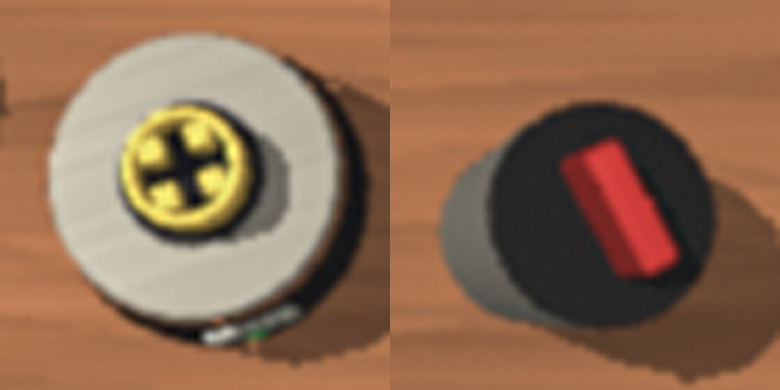

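Left: steel deck on black housing, yellow coupling centred at (185,170) with slots turned about 18°, and a panel with green lamp at the lower edge (255,325). This is the base that was meant. Right: black lid with the red bar from (590,150) to (655,270). Next come the exact angles, plus a second estimate of the centres.

```bash
python3 - <<'E'
from m import *
from scipy.spatial.transform import Rotation as Ro
for n,yb,lb in(('top',(175,200,240,262),(350,205,430,280)),('side',(205,165,275,225),(315,265,385,330))):
    d=np.load(n+'0.npz'); f,z,K,T=[d[k] for k in('f','z','K','T')]
    mm=np.load(n+'m.npz'); h=cv2.cvtColor(f,cv2.COLOR_BGR2HSV)
    # rectified patch at hub rim height, 0.5mm/px, +-30mm
    c0=np.array([.5435,.1995]); g=np.arange(-30,30.1,.5)/1e3; X,Y=np.meshgrid(c0[0]+g,c0[1]+g,indexing='ij')
    def rect(X,Y,hz):
        p=np.stack([X,Y,np.full_like(X,hz)],-1)@T[:3,:3].T+T[:3,3]; u=p[...,0]/p[...,2]*K[0,0]+K[0,2]; v=p[...,1]/p[...,2]*K[1,1]+K[1,2]
        return cv2.remap(f,u.astype(np.float32),v.astype(np.float32),cv2.INTER_CUBIC)
    im=rect(X,Y,.094); V=im[...,2].astype(float)
    hs=cv2.cvtColor(im,cv2.COLOR_BGR2HSV); yel=((hs[...,0]>18)&(hs[...,0]<36)&(hs[...,1]>110)&(V>110)).astype(np.uint8)
    cs,_=cv2.findContours(yel,0,1); c=max(cs,key=cv2.contourArea); (cy,cx),R=cv2.minEnclosingCircle(c)
    ctr=c0+(np.array([cx,cy])-60)*.0005; print(n,'hub circ',ctr.round(4),R*.5)
    dx,dy=X-ctr[0],Y-ctr[1]; r=np.hypot(dx,dy); th=np.arctan2(dy,dx); a=(r>.008)&(r<.0155)
    w=255-V[a]; m4=(w*np.exp(4j*th[a])).sum(); print(' slot ang',np.degrees(np.angle(m4)/4),abs(m4)/w.sum())
    P=cloud(z,K,T)
    dark=np.zeros(z.shape,bool);dark[lb[1]:lb[3],lb[0]:lb[2]]=1
    q=P[dark&(abs(P[...,2]-.105)<.004)]; (c,R)=cv2.minEnclosingCircle((q[:,:2]*1e3).astype(np.float32)); print(' lid',len(q),c,R,np.median(q[:,2]))
    q=P[mm['r']&(P[...,2]>.134)&(P[...,2]<.141)&(np.hypot(P[...,0]-.506,P[...,1]+.177)<.04)]; print(' bar',fit(q[:,:2]),len(q))
    qc=(q-q.mean(0))[:,:2]; e,E=np.linalg.eigh(qc.T@qc); print(' pca',np.degrees(np.arctan2(E[1,1],E[0,1]))%180)
o=manip.get_obs();R=Ro.from_rotvec(o['orientation']).as_matrix();print(R.round(4),np.degrees(np.arctan2(R[1,0],R[0,0])))
E
```

```text
top hub circ [0.5428 0.1984] 22.86625862121582
 slot ang 19.843186210107458 0.4539673816363051
 lid 1013 (507.6754150390625, -176.46319580078125) 40.54597473144531 0.10626482918150969
 bar (array([ 0.50757061, -0.17608923]), array([44.89407959, 14.4685791 ]), 25.473400115966797) 179
 pca 25.999654974370998
side hub circ [0.5367 0.1962] 34.47649002075195
 slot ang -28.86134281721317 0.06213312746692617
 lid 1151 (509.3460388183594, -175.40872192382812) 41.10420227050781 0.10434161211483059
 bar (array([ 0.50798984, -0.17573264]), array([45.29765015, 13.53134766]), 27.53632354736328) 165
 pca 26.76892813994297
[[-9.161e-01  4.010e-01 -6.000e-04]
 [ 4.010e-01  9.161e-01 -1.500e-03]
 [-1.000e-04 -1.600e-03 -1.000e+00]] 156.3565517148805
```

Emit:
jog_arm([
  [-0.75,-0.7,0,1,1],
  [-1.5,-1.4,0,2,1],
  [-2.3,-2.1,0,3,1],
  [-3,-2.7,0,4,1],
  [-3.8,-3.4,0,5,1],
  [-4.5,-4.1,0,6,1],
  [-5.3,-4.8,0,7,1],
  [-6.1,-5.5,0,8,1],
], force=40)

```text
time_s: 0.9
tcp_pos: [0.4155, 0.2061, 0.2231]
orientation: [-2.181, -2.261, 0.0]
ft_force: [1.2, 0.2, 0.9]
finger_gap: 0.088
gripper_force: 0.0
```

```bash
cat > s.py <<'E'
import sys
from h import *
from scipy.spatial.transform import Rotation as Ro
def st(t=None,yaw=None):
    o=manip.get_obs();R=Ro.from_rotvec(o['orientation']).as_matrix();y=np.degrees(np.arctan2(R[1,0],R[0,0]))
    print(round(float(o['time_s']),2),o['tcp_pos'].round(4),'yaw',y.round(2),'tilt',R[:,2].round(4),'q',np.round(o['q'],2),'F',o['ft_force'].round(1),'gap',round(float(o['finger_gap']),4),'gf',o['gripper_force'])
    if t: print('units',(R.T@(np.array(t)-o['tcp_pos'])/.05).round(3),'turn',((y-yaw+180)%360-180)/8)
if len(sys.argv)>4: a=list(map(float,sys.argv[1:5])); st(a[:3],a[3])
elif sys.argv[0].endswith('s.py'): st()
E
python3 s.py .508 -.176 .20 26
```

```text
0.9 [0.4155 0.2061 0.2231] yaw 92.05 tilt [-2.e-04  0.e+00 -1.e+00] q [-0.61  0.49  0.08  2.04 -0.07  0.62 -0.45] F [1.2 0.2 0.9] gap 0.088 gf 0.0
units [-7.704  1.577  0.461] turn 8.25571203837406
```

Emit:
jog_arm([
  [-0.95,0.2,0,1,1],
  [-1.9,0.4,0,2,1],
  [-2.9,0.6,0,3,1],
  [-3.85,0.8,0,4.1,1],
  [-4.8,1,0,5.1,1],
  [-5.8,1.2,0,6.2,1],
  [-6.7,1.4,0,7.2,1],
  [-7.7,1.6,0,8.2,1],
])

```text
time_s: 1.7
tcp_pos: [0.5108, -0.1737, 0.2229]
orientation: [-3.057, -0.719, 0.0]
ft_force: [0.4, 0.9, 0.2]
finger_gap: 0.0882
gripper_force: 0.0
```

```bash
python3 s.py .508 -.176 .116 26
```

```text
1.7 [ 0.5108 -0.1737  0.2229] yaw 26.46 tilt [-4.e-04  9.e-04 -1.e+00] q [ 0.02  0.6   0.37  1.84 -0.3   0.75 -0.56] F [0.4 0.9 0.2] gap 0.0882 gf 0.0
units [-0.07   0.018  2.138] turn 0.05756269417755888
```

Emit:
jog_arm([
  [-0.05,0,0.4,0.05,1],
  [-0.05,0,0.8,0.05,1],
  [-0.05,0,1.2,0.05,1],
  [-0.05,0,1.2,0.05,1],
])

```text
time_s: 2.1
tcp_pos: [0.5066, -0.1726, 0.1608]
orientation: [-3.056, -0.715, 0.007]
ft_force: [-0.2, 0.6, -0.5]
finger_gap: 0.0879
gripper_force: 0.0
```

```bash
python3 s.py .508 -.176 .116 26; python3 - <<'E'
from h import *
f=cap('top')[0];g=cap('side')[0]
cv2.imwrite('pics/c2.png',np.hstack([cv2.resize(f[170:310,330:470],(400,400)),cv2.resize(g[200:340,290:430],(400,400))]))
E
```

```text
2.1 [ 0.5066 -0.1726  0.1608] yaw 26.35 tilt [-0.0053  0.002  -1.    ] q [ 0.06  0.69  0.31  1.91 -0.35  0.6  -0.52] F [-0.2  0.6 -0.5] gap 0.0879 gf 0.0
units [-0.001  0.077  0.895] turn 0.0443507003247845
```

View pics/c2.png

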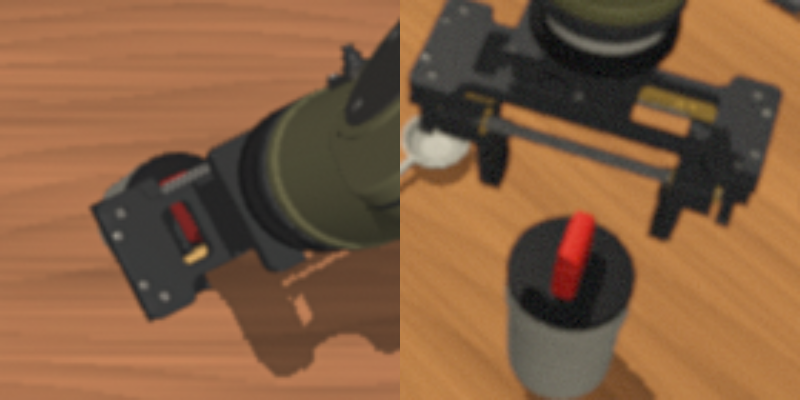

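The open fingers straddle the red bar (bar at about (572,255) in the right half) and close across it. I'll go down and grip.

Emit:
jog_arm([
  [0,0.08,0.3,0,1],
  [0,0.08,0.6,0,1],
  [0,0.08,0.8,0,1],
  [0,0.08,0.88,0,1],
  [0,0.08,0.88,0,1],
  [0,0.08,0.88,0,1],
])

```text
time_s: 2.8
tcp_pos: [0.5107, -0.1772, 0.1197]
orientation: [3.058, 0.716, 0.001]
ft_force: [0.9, -0.5, -0.1]
finger_gap: 0.0883
gripper_force: 0.0
```

```bash
python3 s.py .508 -.176 .116 26
```

```text
2.8 [ 0.5107 -0.1772  0.1197] yaw 26.35 tilt [ 1.e-03 -3.e-04 -1.e+00] q [ 0.09  0.75  0.27  1.93 -0.38  0.51 -0.49] F [ 0.9 -0.5 -0.1] gap 0.0883 gf 0.0
units [-0.037 -0.046  0.074] turn 0.044361232239531034
```

Emit:
jog_arm([
  [-0.03,-0.04,0.06,0.05,1],
  [-0.03,-0.04,0.06,0.05,-1],
  [-0.03,-0.04,0.06,0.05,-1],
  [-0.03,-0.04,0.06,0.05,-1],
  [-0.03,-0.04,0.06,0.05,-1],
  [-0.03,-0.04,0.06,0.05,-1],
  [-0.03,-0.04,0.06,0.05,-1],
  [-0.03,-0.04,0.06,0.05,-1],
], force=45)

```text
time_s: 3.6
tcp_pos: [0.508, -0.176, 0.1161]
orientation: [-3.061, -0.705, -0.0]
ft_force: [0.1, -1.0, -0.8]
finger_gap: 0.0347
gripper_force: 0.0
```

```bash
python3 s.py .508 -.176 .116 26
```

```text
3.6 [ 0.508  -0.176   0.1161] yaw 25.95 tilt [ 1.e-04  1.e-04 -1.e+00] q [ 0.09  0.76  0.26  1.94 -0.39  0.49 -0.49] F [ 0.1 -1.  -0.8] gap 0.0347 gf 0.0
units [-0.001 -0.     0.002] turn -0.006078693999004514
```

Emit:
jog_arm([
  [0,0,0,0,-1],
  [0,0,0,0,-1],
  [0,0,0,0,-1],
  [0,0,0,0,-1],
  [0,0,0,0,-1],
  [0,0,0,0,-1],
], force=45)

```text
time_s: 4.2
tcp_pos: [0.508, -0.1761, 0.1161]
orientation: [3.061, 0.705, 0.0]
ft_force: [0.9, 0.1, -0.8]
finger_gap: 0.0131
gripper_force: 45.0
```

```bash
python3 s.py .508 -.176 .196 26
```

```text
4.2 [ 0.508  -0.1761  0.1161] yaw 25.95 tilt [ 1.e-04 -1.e-04 -1.e+00] q [ 0.09  0.76  0.26  1.94 -0.39  0.49 -0.49] F [ 0.9  0.1 -0.8] gap 0.0131 gf 44.99285817146301
units [ 1.000e-03 -2.000e-03 -1.598e+00] turn -0.00680079833508529
```

Emit:
jog_arm([
  [0,0,-0.2,0,-1],
  [0,0,-0.5,0,-1],
  [0,0,-0.8,0,-1],
  [0,0,-1.2,0,-1],
  [0,0,-1.6,0,-1],
  [0,0,-2.0,0,-1],
  [0,0,-2.4,0,-1],
  [0,0,-2.4,0,-1],
])

```text
time_s: 5.0
tcp_pos: [0.5093, -0.1765, 0.2386]
orientation: [3.059, 0.705, 0.007]
ft_force: [0.4, 0.8, -2.7]
finger_gap: 0.0131
gripper_force: 45.0
```

```bash
python3 s.py .543 .199 .236 19.5; python3 - <<'E'
from h import *
f=cap('top')[0];g=cap('side')[0]
cv2.imwrite('pics/c3.png',np.hstack([cv2.resize(f[170:310,330:470],(400,400)),cv2.resize(g[200:340,290:430],(400,400))]))
E
```

```text
5.0 [ 0.5093 -0.1765  0.2386] yaw 25.95 tilt [ 0.0048 -0.0012 -1.    ] q [ 0.01  0.58  0.39  1.83 -0.3   0.78 -0.56] F [ 0.4  0.8 -2.7] gap 0.0131 gf 44.991910457611084
units [ 3.892 -6.459  0.046] turn 0.8057700573165789
```

View pics/c3.png

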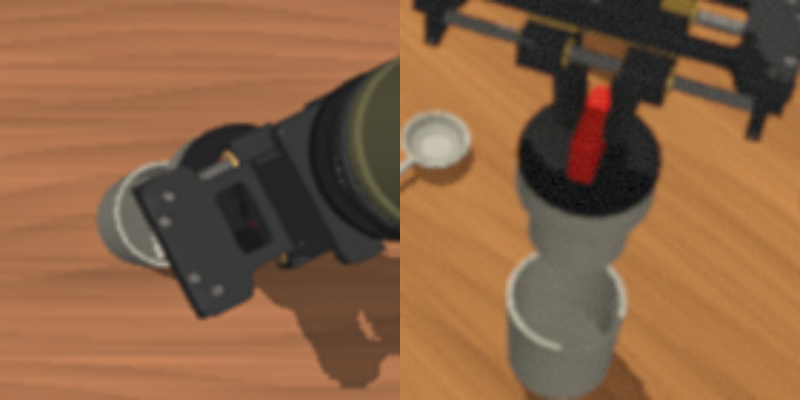

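The cup hangs clear (bar at (590,140)) and the open cup still stands at (568,320). Next, over to the base.

Emit:
jog_arm([
  [0.3,-0.5,0,0.1,-1],
  [0.8,-1.3,0,0.2,-1],
  [1.3,-2.2,0,0.3,-1],
  [1.8,-3.0,0,0.4,-1],
  [2.3,-3.9,0,0.5,-1],
  [2.9,-4.8,0,0.6,-1],
  [3.4,-5.6,0,0.7,-1],
  [3.7,-6.1,0,0.8,-1],
])

```text
time_s: 5.9
tcp_pos: [0.5394, 0.1845, 0.2342]
orientation: [-3.093, -0.54, 0.005]
ft_force: [1.0, -1.1, -2.9]
finger_gap: 0.0131
gripper_force: 45.0
```

```bash
python3 s.py .543 .199 .225 19.5
```

```text
5.9 [0.5394 0.1845 0.2342] yaw 19.82 tilt [-0.0032  0.0014 -1.    ] q [-0.68  0.65  0.47  1.74 -0.38  0.85 -1.26] F [ 1.  -1.1 -2.9] gap 0.0131 gf 44.99130964279175
units [ 0.166 -0.249  0.184] turn 0.039605833164575444
```

Emit:
jog_arm([
  [0.1,-0.13,0,0,-1],
  [0.16,-0.25,0.1,0,-1],
  [0.16,-0.25,0.3,0,-1],
  [0.16,-0.25,0.35,0,-1],
  [0.16,-0.25,0.35,0,-1],
  [0.16,-0.25,0.35,0,-1],
])

```text
time_s: 6.5
tcp_pos: [0.5444, 0.1923, 0.2186]
orientation: [3.096, 0.53, -0.0]
ft_force: [0.2, -0.2, -2.8]
finger_gap: 0.0133
gripper_force: 45.0
```

```bash
python3 s.py .543 .199 .205 19.5; python3 - <<'E'
from h import *
from m import fit
f,z,K,T=cap('top');g,zs,Ks,Ts=cap('side')
cv2.imwrite('pics/c4.png',np.hstack([cv2.resize(f[150:290,130:270],(400,400)),cv2.resize(g[110:230,175:295],(400,400))]))
P=cloud(zs,Ks,Ts)[110:230,175:295].reshape(-1,3); o=manip.get_obs()['tcp_pos']
q=P[(abs(P[:,2]-(o[2]-.107+.096))<.003)&(np.hypot(P[:,0]-o[0],P[:,1]-o[1])<.05)]
print('lid pts',len(q)); 
if len(q)>20: print(cv2.minEnclosingCircle((q[:,:2]*1e3).astype(np.float32)))
E
```

```text
6.5 [0.5444 0.1923 0.2186] yaw 19.43 tilt [-1.e-04 -4.e-04 -1.e+00] q [-0.69  0.67  0.46  1.74 -0.39  0.82 -1.27] F [ 0.2 -0.2 -2.8] gap 0.0133 gf 44.99215006828308
units [ 0.019 -0.136  0.272] turn -0.00894330255311715
lid pts 553
((544.2643432617188, 190.58316040039062), 41.52555847167969)
```

View pics/c4.png

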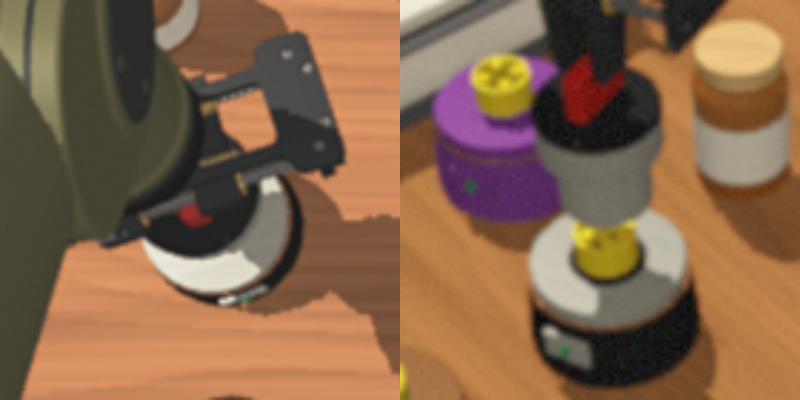

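The stem is just above the yellow coupling (right half, about (605,240)), but sits 7 mm short in y. I'll correct that and lower to just above the rim.

Emit:
jog_arm([
  [0.02,-0.14,0,0,-1],
  [0.02,-0.14,0.1,0,-1],
  [0.02,-0.14,0.25,0,-1],
  [0.02,-0.14,0.25,0,-1],
  [0.02,-0.14,0.25,0,-1],
])

```text
time_s: 7.1
tcp_pos: [0.5426, 0.2004, 0.2057]
orientation: [3.096, 0.533, -0.001]
ft_force: [0.8, -0.1, -3.1]
finger_gap: 0.0133
gripper_force: 45.0
```

```bash
python3 s.py .5432 .199 .183 19.5
```

```text
7.1 [0.5426 0.2004 0.2057] yaw 19.54 tilt [-8.e-04 -4.e-04 -1.e+00] q [-0.69  0.69  0.45  1.75 -0.4   0.8  -1.27] F [ 0.8 -0.1 -3.1] gap 0.0133 gf 44.992305636405945
units [0.003 0.03  0.454] turn 0.004732592391313517
```

Now lower into the slots: contact is expected at TCP z 0.201, and home at 0.183.

Emit:
jog_arm([
  [0,0.03,0.03,0,-1],
  [0,0.03,0.08,0,-1],
  [0,0.03,0.13,0,-1],
  [0,0.03,0.18,0,-1],
  [0,0.03,0.18,0,-1],
])

```text
time_s: 7.6
tcp_pos: [0.5431, 0.1992, 0.1967]
orientation: [3.096, 0.534, -0.001]
ft_force: [-0.6, 0.7, -3.0]
finger_gap: 0.0127
gripper_force: 45.0
```

```bash
python3 s.py .5432 .199 .183 19.5
```

```text
7.6 [0.5431 0.1992 0.1967] yaw 19.55 tilt [-6.e-04 -1.e-04 -1.e+00] q [-0.69  0.7   0.45  1.76 -0.41  0.78 -1.26] F [-0.6  0.7 -3. ] gap 0.0127 gf 44.992250204086304
units [0.    0.004 0.274] turn 0.006820384464216289
```

No contact force at 4 mm below the rim, so the lead-in is in the slot. I'll continue to about home.

Emit:
jog_arm([
  [0,0,0.05,0,-1],
  [0,0,0.1,0,-1],
  [0,0,0.15,0,-1],
  [0,0,0.2,0,-1],
  [0,0,0.24,0,-1],
  [0,0,0.24,0,-1],
])

```text
time_s: 8.2
tcp_pos: [0.5432, 0.1992, 0.1848]
orientation: [3.096, 0.533, -0.001]
ft_force: [0.5, 0.7, -3.3]
finger_gap: 0.013
gripper_force: 45.0
```

```bash
python3 s.py .5432 .199 .183 19.5
```

```text
8.2 [0.5432 0.1992 0.1848] yaw 19.55 tilt [-4.e-04 -1.e-04 -1.e+00] q [-0.68  0.72  0.44  1.77 -0.42  0.75 -1.26] F [ 0.5  0.7 -3.3] gap 0.013 gf 44.992185831069946
units [-0.001  0.003  0.036] turn 0.0065095864539230774
```

16 mm in with no side force. Next I press about 8 mm, with grip force raised to 60 N.

Emit:
jog_arm([
  [0,0,0.03,0,-1],
  [0,0,0.08,0,-1],
  [0,0,0.12,0,-1],
  [0,0,0.16,0,-1],
  [0,0,0.2,0,-1],
  [0,0,0.2,0,-1],
  [0,0,0.2,0,-1],
], force=60)

```text
time_s: 8.9
tcp_pos: [0.5439, 0.1993, 0.176]
orientation: [-3.095, -0.533, -0.002]
ft_force: [-1.5, -0.3, 7.7]
finger_gap: 0.0127
gripper_force: 60.0
```

```bash
python3 s.py .5432 .199 .1745 19.5
```

```text
8.9 [0.5439 0.1993 0.176 ] yaw 19.54 tilt [ 1.5e-03  8.0e-04 -1.0e+00] q [-0.67  0.73  0.43  1.78 -0.43  0.73 -1.25] F [-1.5 -0.3  7.7] gap 0.0127 gf 59.99553143978119
units [-0.016 -0.     0.031] turn 0.004801624946846772
```

The force rose 11 N, which means about 6–7 mm pressed. I'll add margin.

Emit:
jog_arm([
  [0,0,0.03,0,-1],
  [0,0,0.05,0,-1],
  [0,0,0.05,0,-1],
  [0,0,0.05,0,-1],
  [0,0,0.05,0,-1],
])

```text
time_s: 9.4
tcp_pos: [0.5441, 0.1993, 0.1739]
orientation: [-3.095, -0.533, -0.003]
ft_force: [-2.5, -0.8, 9.7]
finger_gap: 0.0125
gripper_force: 60.0
```

```bash
python3 s.py .5432 .199 .1745 19.5; python3 - <<'E'
from h import *
f=cap('top')[0];g,zs,Ks,Ts=cap('side')
cv2.imwrite('pics/c5.png',np.hstack([cv2.resize(g,(400,300)),cv2.resize(g[130:220,180:300],(400,300))]))
P=cloud(zs,Ks,Ts)[110:240,175:295].reshape(-1,3)
q=P[(np.hypot(P[:,0]-.543,P[:,1]-.199)<.039)&(P[:,2]>.14)&(P[:,2]<.18)]
h,e=np.histogram(q[:,2],20);print('lid z (expect 172 home, 162 at stop)',np.c_[e[:-1].round(3),h].tolist())
E
python3 s.py
```

```text
9.4 [0.5441 0.1993 0.1739] yaw 19.54 tilt [ 0.0018  0.001  -1.    ] q [-0.67  0.73  0.42  1.78 -0.43  0.72 -1.25] F [-2.5 -0.8  9.7] gap 0.0125 gf 59.996609687805176
units [-0.018 -0.001 -0.012] turn 0.004956955545022623
lid z (expect 172 home, 162 at stop) [[0.14, 18.0], [0.142, 20.0], [0.144, 20.0], [0.146, 19.0], [0.148, 21.0], [0.15, 18.0], [0.152, 19.0], [0.154, 12.0], [0.156, 16.0], [0.158, 41.0], [0.16, 232.0], [0.162, 219.0], [0.164, 36.0], [0.166, 16.0], [0.168, 8.0], [0.17, 13.0], [0.172, 14.0], [0.174, 7.0], [0.176, 10.0], [0.178, 6.0]]
9.5 [0.5441 0.1993 0.1739] yaw 19.54 tilt [ 0.0019  0.001  -1.    ] q [-0.67  0.73  0.42  1.78 -0.43  0.72 -1.25] F [-1.7 -0.3  9. ] gap 0.0126 gf 59.996581077575684
```

View pics/c5.png

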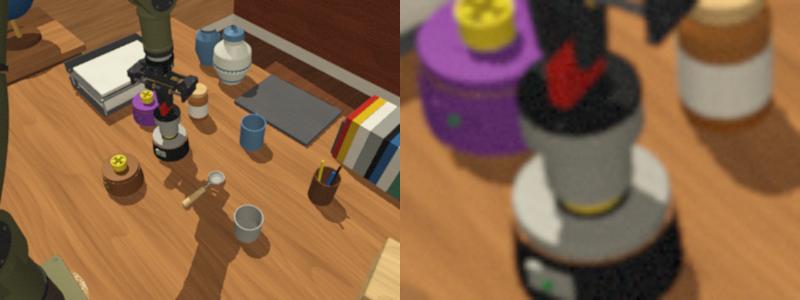

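The cup sits flush on the coupling (yellow sliver at (595,205)), its lid at 0.162 m against 0.172 m unpressed, so about 8–9 mm pressed. The open cup stands at (248,223) and the bystanders are where they were. Handing in.

```bash
python3 -c "
from plant import manip; print(manip.hand_in())"
```

```text
the job is handed in; nothing more can be done
None
```

The job is handed in: the cup's keys are fully home in the grinder's coupling and the arm is holding it pressed down about 8–9 mm, with the open cup left standing and the other objects undisturbed.

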